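# Set the cast link on the narrow rest and draw its plug pin half out

### The job

Set the cast link, with its plug pin still pushed fully home, down on the narrow raised rest so that it lies centred along the top of the bar (either way round), and let go of it. Then grip the plug pin by its handle and draw it straight up, without jamming it or lifting or dragging the link off its place, until it is half out and half still in the bore, and finish holding it still there: do not let go, and never pull it right out. Leave the hammer, jar and bowl alone.

Things in the scene. Friction and masses are not known exactly. Their poses are not given: they have to be found in the camera images.
- link_center (a point): Loose aluminium link, 0.55 kg +-20 %, 184 mm long: a shank 26 mm wide (y), 38 high, gripped by its sides at mid length (96 mm free), between two bosses 44 in diameter, 46 high, axes at x = +-70 mm, each with a 21.5 mm through bore; all flush below. The +x boss holds the plug pin. This point: middle of the shank, 19 mm above the underside. x along the link to the pin, z up. Starts on the bench.
- link_bore (a point): Centre of the mouth of the bore which holds the plug pin: on the boss's top face, 46 mm above the link's underside, 70 mm along x from link_center. Axes as the link's, z up along the bore.
- plug_center (a point): Loose steel plug pin, 0.18 kg +-20 %, in the bore: round handle 26 mm in diameter, 50 high, with dark rings, on a 20 mm rod 44 mm long with a dark line round its middle. Fully home, the handle's underside rests on the boss's top; it slides freely unless tilted. This point: on the axis, half-way up the handle (25 mm above its underside). z up along the axis.
- plug_tip (a point): Lower end of the plug pin's rod, on the axis, 69 mm below plug_center. Fully home it lies 44 mm below the bore's mouth; half out, 22 mm below.
- rest_top (a point): Centre of the top face of the narrow rest, a dark steel bar on edge fixed to the bench: 150 mm long (x), 26 wide (y), top 60 mm above the bench (foot plate 170 x 70 x 12 mm). x along the bar, z up. When the link lies in place, link_center is 19 mm above this point, x axes parallel (same or opposite way).
- rest: The rest itself; origin at the centre of its underside on the bench, axes as rest_top.
- hammer: Bystander: hand hammer lying on the bench beyond the work; leave alone.
- jar: Bystander: amber glass jar, 60 mm in diameter, 80 mm high, to the left; origin at the centre of its underside.
- tin: Bystander: copper bowl, 90 mm in diameter, 60 mm high, to the right; origin at the centre of its underside.
Not all that is in view belongs to the job. What is meant by the part that bears plug_center is not turquoise, and is the smaller of those in its own colour. Of the things shaped like the rest, the dark steel one is meant.

How it is judged:
By the outcome, as a careful person would: the job done as asked, in the order asked, and still so for the second after the job is handed in, while the arm keeps its last pose, push and grip.
It also fails if it takes over 51 s, if anything falls off the work surface, if the arm or the gripper's body presses on something with over 40 N, if the wrist force passes 120 N, or if a joint passes its speed limit or range.

### The arm

A 6-joint arm with a two-finger parallel gripper is mounted at the origin on the work surface. World frame = base frame: x ahead of the robot, y to its left, z up, the work surface at z = 0. Lengths are in m, angles in degrees, forces in N, time in s.
With the tool pointing down it reaches from about 0.4 to 0.825 m from the base axis. Payload 7 kg.
Tool frame: the origin (TCP) lies at the very end of the fingers, on their centre line; the grasp point (between the pads) lies r.pinch_z behind it (r.pinch_z is the distance from the TCP to the grasp point, in m); z points along the fingers, y is the direction in which the jaws open and shut (so a half turn about z gives the same grasp; the last joint's range is limited). The gripper opens to 88 mm and grips with 3 to 60 N. Pads are 19 mm wide; open, the fingers measure 130 mm over their backs; the gripper's body (78 mm by 193 mm) begins 47 mm behind the grasp point.
Start: joints at [-53.852, 20.546, 0.682, 0, -70.136, -16.507], TCP at [0.227, -0.636, 0.227] pointing down, gripper open.
Joint ranges: [-176.03, 176.03], [-82.01, 121.73], [-58.28, 71.71], [-173.87, 95.51], [-174.79, -0.11], [-173.66, 173.66]. Speed limits (degrees/s): [136.94, 136.94, 172.46, 180, 180, 180].

### API

Orientations are given as [roll, pitch, yaw] about the fixed x, y, z axes, in that order (R = Rz(yaw) Ry(pitch) Rx(roll)).
In Python, from plant import r gives the robot as it stands. The module is installed in compiled form; this text tells all that it offers.
- The arm moves only by the tool servo_tool, never from a script. Its argument "steps" is a list of rows, each a list of 5 numbers: the finger opening in cm, from 0 to 8.76, then the shift along the tool's x, y, z in cm, then the turn about the tool's z in degrees. In form: [[fingers, x, y, z, spin], ...]. A call has 1 to 8 rows; each row shifts and turns the commanded pose from where the row before left it, along the tool's axes as they then stand; what a row does not reach is not made up. A row lasts 1/8 s, in which the tool goes at most 62.5 mm and 10.7 degrees, less where a joint would pass 70% of its speed; a pose out of reach is approached as far as the arm can. A call with a gripper value outside its range is refused whole. The fingers move at their own pace and stop on an object; "squeeze" is the grip in N (left out, the last holds). Time passes only in rows, so rows that do not move let the fingers close. It gives the time, the measured TCP pose, the force and the opening at its end, in the units of the state.
- r.get_state(): the state, without advancing time (a new reading comes with each control period).
- r.capture(name): name is "scene" or "side" or "wrist"; returns the picture (420x560x3 uint8, red, green, blue); there is no depth.
- r.calibration(name): a dict with "K" (3x3 intrinsics, pixels), "rvec" (rotation vector, rad) and "tvec" (3), from world to camera coordinates, as OpenCV has them; the wrist camera has in their place "tool_from_camera" (4x4, takes a point from camera to tool coordinates, whose origin is the TCP and whose axes are the flange's). Camera axes: x right, y down, z forward; pixel columns grow to the right and rows downward; lengths in m; the calibration is good to about 2 mm. The wrist camera is an equidistant fisheye: a pixel r from the principal point sees the ray r / f radians off the axis. A picture is of the moment at which its call begins: read the wrist's pose just before it. calibration takes no time and is no camera call.
- r.close_job(): hands the job in, once; it reports no verdict.
The state is a dict: "time_s": time; "joints": joint angles; "qd": joint speeds; "joint_torque": joint torques, N m; "tcp_pos": TCP position; "eef_rot": TCP orientation; "contact_force": force on the tool from outside, world axes, zero at the start; "moment": the same for the moment, N m; "gripper_width": finger opening in m.
Only numpy, scipy, OpenCV 4.12 (cv2) and the standard library are available. Lean on these libraries where they do the work, as an engineer would, in place of code of your own. Each camera call takes 0.05 s, during which the arm holds its last target.

## Working session

There is one attempt and no reset: what is moved stays moved. The work goes in short steps, Python scripts to look and compute and a tool call to move; the robot and the scene stay as the last step left them, time stands still between calls to the robot, and variables do not carry over. Pictures are saved under pics/ and viewed, and the job is handed in when it is done.

Besides the shell and the picture viewer there is one more tool, called after "Request:" as name([rows], argument=value, ...), one row to a line, values as JSON. servo_tool: Moves the arm, as the interface text tells. Its arguments: {"type":"object","properties":{"steps":{"type":"array","items":{"type":"array","items":{"type":"number"}}},"squeeze":{"type":"number"}},"required":["steps"]}

```bash
mkdir -p pics; python3 - <<'E'
from plant import r
import cv2
print(r.get_state(), r.pinch_z)
for n in ["scene","side","wrist"]:
    im=r.capture(n); cv2.imwrite(f"pics/{n}0.png",im[:,:,::-1]); c=r.calibration(n); print(n,c)
E
```

```text
{'time_s': 0.0, 'joints': array([-5.38511130e+01,  2.05906457e+01,  6.34410696e-01, -1.96040669e-02,
       -7.01359406e+01, -1.65066778e+01]), 'qd': array([-0.01425452, -0.00665027,  0.0204331 , -0.0619116 , -0.0017894 ,
        0.02396583]), 'joint_torque': array([ 1.08488846e-04, -5.82706475e+01,  2.93060589e+01,  6.99741259e+00,
        6.76023628e-03, -2.32443081e-04]), 'tcp_pos': array([ 0.22670591, -0.63527642,  0.22563806]), 'eef_rot': array([ 1.79906387e+02, -8.52240673e-03, -1.60364460e+02]), 'contact_force': array([0.06577684, 0.02577414, 0.67456351]), 'moment': array([-0.05160695, -0.02130178,  0.02705139]), 'gripper_width': 0.0875222658599607} 0.0188
scene {'K': array([[496.54776554,   0.        , 286.54261374],
       [  0.        , 496.54776554, 216.86470141],
       [  0.        ,   0.        ,   1.        ]]), 'rvec': array([ 2.17736454,  1.4293378 , -0.45486602]), 'tvec': array([-0.2068349 , -0.38319525,  1.59604531])}
side {'K': array([[456.64474729,   0.        , 268.30838897],
       [  0.        , 456.64474729, 203.27453164],
       [  0.        ,   0.        ,   1.        ]]), 'rvec': array([2.27185714e+00, 1.61064905e-03, 7.48808295e-04]), 'tvec': array([-0.5442414 ,  0.06257364,  1.15164186])}
wrist {'K': array([[325.1922621 ,   0.        , 280.94881807],
       [  0.        , 325.1922621 , 210.38286465],
       [  0.        ,   0.        ,   1.        ]]), 'tool_from_camera': array([[-5.81643336e-04, -9.58018596e-01, -2.86705478e-01,
         7.73666359e-02],
       [ 9.99999246e-01, -2.47120650e-04, -1.20296522e-03,
         5.27305347e-04],
       [ 1.08161221e-03, -2.86705962e-01,  9.58018017e-01,
        -1.57935871e-01],
       [ 0.00000000e+00,  0.00000000e+00,  0.00000000e+00,
         1.00000000e+00]])}
```

View pics/scene0.png

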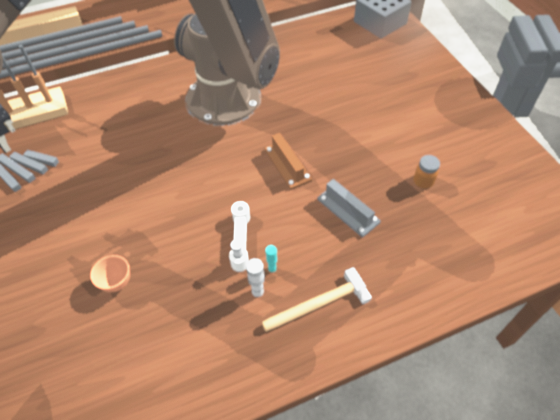

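View pics/side0.png

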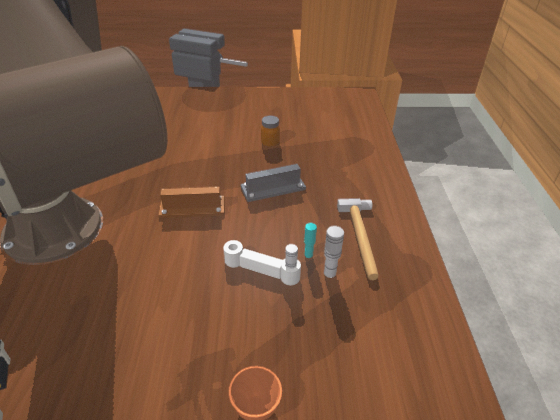

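View pics/wrist0.png

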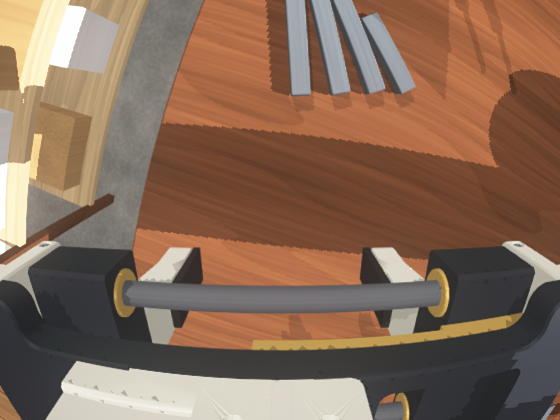

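The scene view shows these candidates:
- **Pin:** the small grey one in the link's boss at scene (238,250), a larger grey one standing at (256,278), and a turquoise one at (271,258). By the description I choose the small grey one in the boss.
- **Rest:** brown at (288,160) and dark steel at (349,206). I choose the dark steel one.

The jar is at (428,172), the bowl at (111,273) and the hammer at (310,305). I'll check the choice in a close crop.

```bash
python3 - <<'E'
import cv2,numpy as np
a=cv2.imread("pics/scene0.png")[170:310,200:400]; b=cv2.imread("pics/side0.png")[150:300,200:400]
a=cv2.resize(a,None,fx=4,fy=4,interpolation=cv2.INTER_CUBIC);b=cv2.resize(b,None,fx=4,fy=4,interpolation=cv2.INTER_CUBIC)
cv2.imwrite("pics/c1.png",a);cv2.imwrite("pics/c2.png",b)
E
```

```text
(no output)
```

View pics/c1.png

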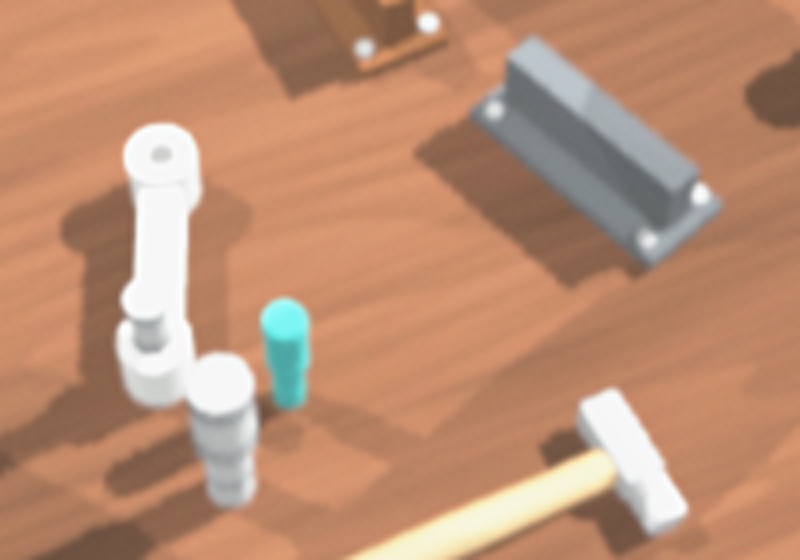

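View pics/c2.png

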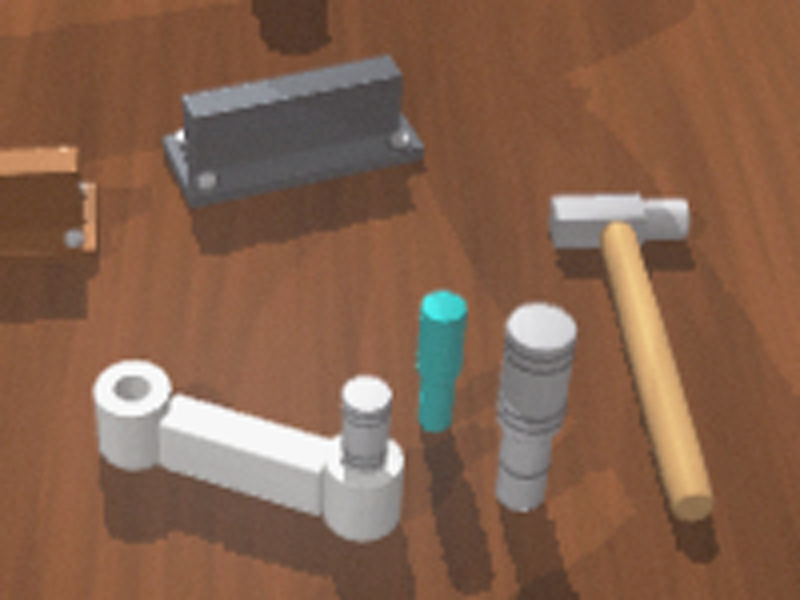

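```bash
cat > h.py <<'E'
import numpy as np,cv2
from plant import r
from scipy.spatial.transform import Rotation as Ro
def cast(name,px,z):
    px=np.atleast_2d(np.array(px,float))
    c=r.calibration(name);K=c["K"]
    if name=="wrist": raise 0
    R=cv2.Rodrigues(c["rvec"])[0];o=-R.T@c["tvec"]
    d=np.c_[px,np.ones(len(px))]@np.linalg.inv(K).T@R
    return o+d*((z-o[2])/d[:,2])[:,None]
def wcast(px,z,st):
    px=np.atleast_2d(np.array(px,float))
    c=r.calibration("wrist");K=c["K"]
    v=(px-K[:2,2])/K[0,0]; th=np.hypot(*v.T)
    d=np.c_[v*(np.sin(th)/th)[:,None],np.cos(th)]
    R=Ro.from_euler("xyz",st["eef_rot"],degrees=True).as_matrix();T=c["tool_from_camera"]
    d=d@T[:3,:3].T@R.T; o=R@T[:3,3]+st["tcp_pos"]
    return o+d*((z-o[2])/d[:,2])[:,None]
E
python3 - <<'E'
from h import *
np.set_printoptions(precision=4,suppress=True)
f=lambda p,o:(np.array(p,float)+.5)/4-.5+o
A=lambda p:f(p,(200,170)); B=lambda p:f(p,(200,150))
for n,F,bo,ha,rc in [("scene",A,[162,155],[145,298],[(532,36),(507,57),(668,196),(697,172)]),("side",B,[132,388],[367,393],[(183,97),(392,57),(402,72),(190,115)])]:
    b=cast(n,F(bo),.046)[0];h=cast(n,F(ha),.096)[0]
    print(n,b,h,"dist",np.linalg.norm((h-b)[:2]),"yaw",np.degrees(np.arctan2(*(h-b)[1::-1])), "centre",(b+h)[:2]/2)
    q=cast(n,[F(p) for p in rc],.06); print(q[:,:2],q.mean(0))
    print([round(np.linalg.norm(q[i]-q[(i+1)%4]),4) for i in range(4)])
    print("near pts",)
E
```

```text
scene [ 0.4668 -0.1066  0.046 ] [ 0.5954 -0.1602  0.096 ] dist 0.13933111889315075 yaw -22.61544617869263 centre [ 0.5311 -0.1334]
[[0.484  0.1514]
 [0.4934 0.1283]
 [0.6345 0.1724]
 [0.6255 0.1981]] [0.5593 0.1626 0.06  ]
[np.float64(0.0249), np.float64(0.1478), np.float64(0.0272), np.float64(0.1491)]
near pts
side [ 0.4631 -0.1093  0.046 ] [ 0.5931 -0.1617  0.096 ] dist 0.1401143558452892 yaw -21.964865185432917 centre [ 0.5281 -0.1355]
[[0.4824 0.1495]
 [0.6251 0.1962]
 [0.6311 0.1785]
 [0.4878 0.1294]] [0.5566 0.1634 0.06  ]
[np.float64(0.1501), np.float64(0.0187), np.float64(0.1514), np.float64(0.0208)]
near pts
```

The crops confirm both choices. The small ringed grey pin sits in the link's right boss, at crop2 (367,420). The steel rest shows at crop2 (290,90). The two views agree: boss spacing measures 139–140 mm against the true 140 mm, and the bar measures 150 mm long.

```bash
python3 - <<'E'
from h import *
f=lambda p,o:(np.array(p,float)+.5)/4-.5+o
A=lambda p:f(p,(200,170)); B=lambda p:f(p,(200,150))
print("turq base",cast("scene",A((288,400)),0),cast("side",B((436,420)),0)); print("tall base",cast("scene",A((232,495)),0),cast("side",B((520,500)),0))
c=np.array([.5295,-.1345])
for n,p in (("t",cast("side",B((436,420)),0)[0,:2]),("T",cast("side",B((520,500)),0)[0,:2])):
    a=np.radians(-22.3);d=p-c;print(n,d@[np.cos(a),np.sin(a)],d@[-np.sin(a),np.cos(a)])
cat=open('h.py','a').write('''
def totool(d,yaw):
    a=np.radians(yaw);return np.array([d[0]*np.cos(a)+d[1]*np.sin(a),d[0]*np.sin(a)-d[1]*np.cos(a)])*100
''')
E
python3 - <<'E'
from h import *
print(totool(np.array([.5295,-.1345])-r.get_state()["tcp_pos"][:2],157.7))
E
```

```text
turq base [[ 0.64244556 -0.09187399  0.        ]] [[ 0.63990789 -0.09032376  0.        ]]
tall base [[ 0.68914125 -0.14768867  0.        ]] [[ 6.83395339e-01 -1.52271611e-01 -1.11022302e-16]]
t 0.08538750702913442 0.08276723634067161
T 0.1491290108999671 0.041954066805905826
[-9.00778016 57.83279793]
```

Request:
servo_tool([
  [8.7,0,0,0,10.5],
  [8.7,0,0,0,10.5],
  [8.7,0,0,0,10.5],
  [8.7,0,0,0,10.5],
])

```text
time_s: 0.65
tcp_pos: [0.2268, -0.6355, 0.2261]
eef_rot: [180.0, -0.0, 157.3]
contact_force: [0.2, 0.3, -0.3]
gripper_width: 0.087
```

Request:
servo_tool([
  [8.7,-0.9,5.8,0,0],
  [8.7,-0.9,5.8,0,0],
  [8.7,-0.9,5.8,0,0],
  [8.7,-0.9,5.8,0,0],
  [8.7,-0.9,5.8,0,0],
  [8.7,-0.9,5.8,0,0],
  [8.7,-0.9,5.8,0,0],
  [8.7,-0.9,5.8,0,0],
])

```text
time_s: 1.65
tcp_pos: [0.4706, -0.2322, 0.2267]
eef_rot: [180.0, 0.0, 157.6]
contact_force: [1.9, -1.0, 0.5]
gripper_width: 0.0871
```

Request:
servo_tool([
  [8.7,-0.9,5.8,0,0],
  [8.7,-0.9,5.8,0,0],
  [8.7,0,0,0,0],
  [8.7,0,0,0,0],
])

```text
time_s: 2.15
tcp_pos: [0.5304, -0.1333, 0.2262]
eef_rot: [-180.0, -0.0, 157.7]
contact_force: [0.4, 0.2, 0.2]
gripper_width: 0.0872
```

```bash
python3 - <<'E'
from h import *
st=r.get_state(); print(st["time_s"],st["tcp_pos"],st["eef_rot"])
im=r.capture("wrist");cv2.imwrite("pics/w1.png",im[:,:,::-1]); import pickle; pickle.dump(st,open("w1.pkl","wb"))
E
```

```text
2.15 [ 0.53044995 -0.13333575  0.22621301] [-1.79977772e+02 -4.68604573e-02  1.57696115e+02]
```

View pics/w1.png

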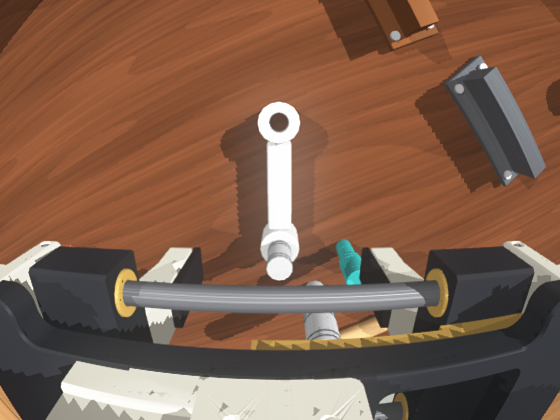

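The link lies straight in the wrist view: bare bore at (279,121), pin handle top at (280,266), shank edges at about x 267–291.

```bash
python3 - <<'E'
from h import *
import pickle
st=pickle.load(open("w1.pkl","rb"));im=cv2.imread("pics/w1.png")
g=(im.min(2)>195).astype(np.uint8)*255
# bare boss outer circle (bright)
roi=np.zeros_like(g);roi[95:143,250:310]=g[95:143,250:310]
c=max(cv2.findContours(roi,0,1)[0],key=cv2.contourArea);print(cv2.fitEllipse(c))
for y in (155,170,185,200,215):
    x=np.flatnonzero(g[y,255:305])+255; print(y,x.min(),x.max(), wcast([(x.min()-.5,y),(x.max()+.5,y)],.038,st)[:,:2].round(4).tolist())
b=wcast((279.3,121),.046,st)[0];h=wcast((280,266.5),.096,st)[0]
d=h-b;print(b,h,np.hypot(*d[:2]),np.degrees(np.arctan2(d[1],d[0])),(b+h)/2)
cv2.imwrite("pics/w1c.png",cv2.resize(im[90:290,230:330],None,fx=3,fy=3,interpolation=2))
E
```

```text
((278.4547119140625, 122.48323059082031), (40.966949462890625, 41.11709213256836), 134.548828125)
155 268 290 [[0.4919, -0.1329], [0.5013, -0.1102]]
170 268 290 [[0.507, -0.1392], [0.5164, -0.1163]]
185 268 290 [[0.5222, -0.1456], [0.5318, -0.1225]]
200 268 290 [[0.5378, -0.1522], [0.5474, -0.1288]]
215 269 290 [[0.5542, -0.158], [0.5635, -0.1352]]
[ 0.46299567 -0.10727396  0.046     ] [ 0.59152179 -0.15919343  0.096     ] 0.13861671864972333 -21.996763241526214 [ 0.52725873 -0.1332337   0.071     ]
```

View pics/w1c.png

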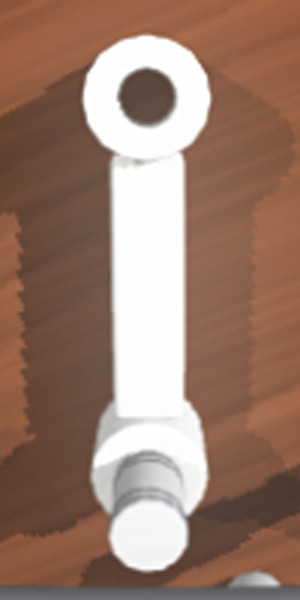

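Link centre is about (0.5285,-0.134), yaw -22.2. Descending with the TCP aimed at about z 0.008.

Request:
servo_tool([
  [8.7,0.15,-0.1,4,0],
  [8.7,0,0,5,0],
  [8.7,0,0,5,0],
  [8.7,0,0,4,0],
  [8.7,0,0,2.5,0],
  [8.7,0,0,1.2,0],
  [8.7,0,0,0,0],
  [8.7,0,0,0,0],
])

```text
time_s: 3.2
tcp_pos: [0.5297, -0.1342, 0.0107]
eef_rot: [180.0, 0.1, 157.6]
contact_force: [-0.1, -0.2, 0.2]
gripper_width: 0.0865
```

Request:
servo_tool([
  [2,0,0,0,0],
  [2,0,0,0,0],
  [2,0,0,0,0],
  [2,0,0,0,0],
  [2,0,0,0,0],
  [2,0,0,0,0],
  [2,0,0,0,0],
  [2,0,0,0,0],
], squeeze=20)

```text
time_s: 4.2
tcp_pos: [0.5287, -0.134, 0.0095]
eef_rot: [-180.0, -0.0, 157.6]
contact_force: [0.2, -2.0, 0.3]
gripper_width: 0.0257
```

Request:
servo_tool([
  [2,0,0,0,0],
  [2,0,0,0,0],
  [2,0,0,0,0],
  [2,0,0,-0.5,0],
  [2,0,0,-1,0],
  [2,0,0,-1,0],
  [2,0,0,-1,0],
  [2,0,0,0,0],
], squeeze=55)

```text
time_s: 5.2
tcp_pos: [0.5298, -0.1338, 0.0458]
eef_rot: [179.9, 0.1, 157.7]
contact_force: [-0.3, 0.4, -8.0]
gripper_width: 0.0255
```

Request:
servo_tool([
  [2,0,0,-2,0],
  [2,0,0,-3,0],
  [2,0,0,-3,0],
  [2,0,0,-2.5,0],
  [2,0,0,-1,0],
  [2,0,0,0,0],
  [2,0,0,0,0],
])

```text
time_s: 6.08
tcp_pos: [0.5281, -0.1338, 0.1582]
eef_rot: [-180.0, -0.1, 157.6]
contact_force: [-0.3, 0.5, -7.4]
gripper_width: 0.0256
```

```bash
python3 - <<'E'
from h import *
st=r.get_state(); print(st)
a=r.capture("side");b=r.capture("wrist")
cv2.imwrite("pics/s2.png",a[:,:,::-1]);cv2.imwrite("pics/w2.png",b[:,:,::-1]); import pickle; pickle.dump(st,open("w2.pkl","wb"))
E
```

```text
{'time_s': 6.075, 'joints': array([ 6.37391892e+00,  1.16523236e+01, -2.12315594e+01, -3.36712883e-02,
       -5.72423963e+01, -1.18733287e+02]), 'qd': array([ 0.00746162,  0.27718011,  0.05580251,  0.12629124, -0.11404923,
        0.05403701]), 'joint_torque': array([ 2.06183468e-02, -4.72814012e+01,  2.94067562e+01,  7.47343317e+00,
        5.28319459e-02,  5.55166353e-04]), 'tcp_pos': array([ 0.52805094, -0.13381792,  0.15816089]), 'eef_rot': array([-1.79964086e+02, -1.24327386e-01,  1.57622343e+02]), 'contact_force': array([-0.28974409,  0.46564705, -7.39880428]), 'moment': array([ 0.02852607,  0.14855448, -0.05375281]), 'gripper_width': 0.025643472192028446}
```

View pics/s2.png

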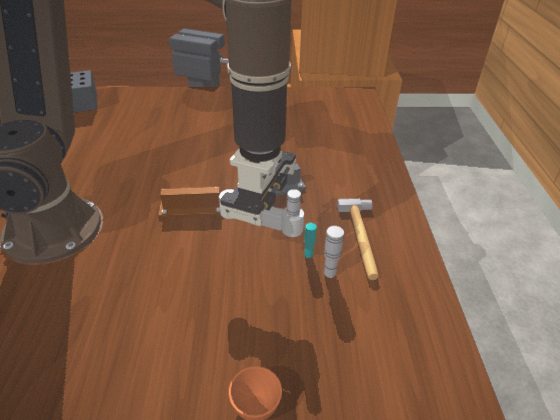

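View pics/w2.png

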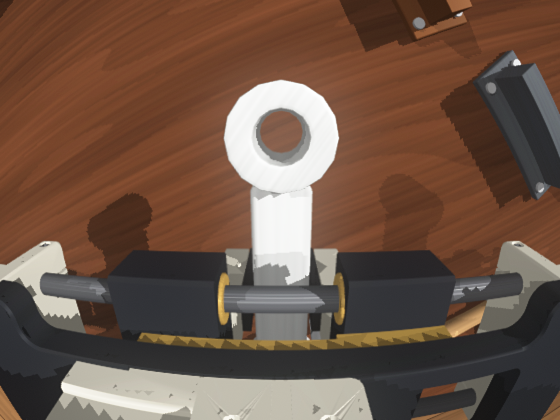

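Link gripped and lifted: the force shows 7.4 N (about 0.75 kg), the pin is seated at side (294,205), and the bare bore is at wrist (281,134). Next I turn to the rest's yaw and move to where the wrist camera can see the rest clear of the link.

Request:
servo_tool([
  [2,0,0,-1,-10],
  [2,0,0,-1,-10],
  [2,0,0,-1,-10],
  [2,0,0,-1,-10],
])

```text
time_s: 6.68
tcp_pos: [0.5285, -0.1339, 0.1989]
eef_rot: [180.0, -0.1, -162.0]
contact_force: [0.6, 0.5, -6.5]
gripper_width: 0.0258
```

Request:
servo_tool([
  [2,-1.5,1.5,0,0],
  [2,-3.3,3,0,0],
  [2,-3.8,3.4,0,0],
  [2,-3.8,3.4,0,0],
  [2,-3,2.8,0,0],
  [2,-1.5,1.3,0,0],
  [2,0,0,0,0],
  [2,0,0,0,0],
])

```text
time_s: 7.68
tcp_pos: [0.6427, 0.0638, 0.1988]
eef_rot: [-180.0, -0.1, -162.4]
contact_force: [-0.4, -0.9, -6.7]
gripper_width: 0.0259
```

```bash
python3 - <<'E'
from h import *
import pickle
s2=pickle.load(open("w2.pkl","rb"))
b=wcast((281,135),.195,s2)[0]; print("bore in tool",totool(b[:2]-s2["tcp_pos"][:2],s2["eef_rot"][2]))
st=r.get_state(); print(st["time_s"],st["tcp_pos"],st["eef_rot"])
b=r.capture("wrist")
cv2.imwrite("pics/w3.png",b[:,:,::-1]); pickle.dump(st,open("w3.pkl","wb"))
E
```

```text
bore in tool [7.01418277 0.04438556]
7.675 [0.64271538 0.06381813 0.19879506] [-1.79997106e+02 -9.46211193e-02 -1.62412338e+02]
```

View pics/w3.png

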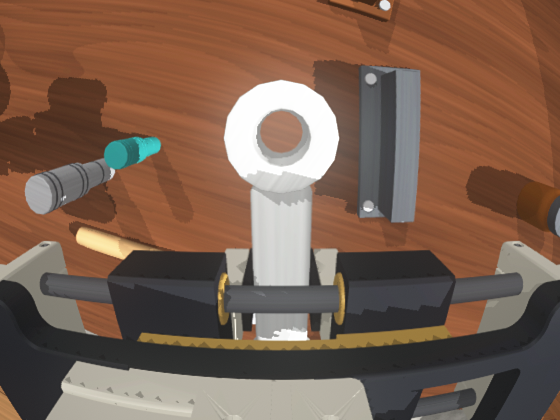

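The rest stands clear at wrist x 360–420, y 67–220, parallel to the image's vertical. The link is centred in the grip, with the bore at tool x 70.1 mm, y 0.4 mm. I'll zoom for the corners of the rest's top.

```bash
python3 - <<'E'
import cv2
im=cv2.imread("pics/w3.png");cv2.imwrite("pics/w3c.png",cv2.resize(im[55:235,340:440],None,fx=4,fy=3.3,interpolation=2)[:600])
E
```

```text
(no output)
```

View pics/w3c.png

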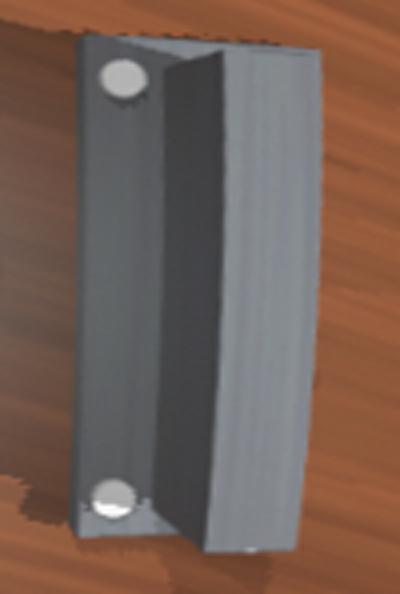

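```bash
python3 - <<'E'
from h import *
import pickle
st=pickle.load(open("w3.pkl","rb"))
cr=np.array([(223,53),(321,51),(297,549),(205,549)],float)
px=np.c_[(cr[:,0]+.5)/4-.5+340,(cr[:,1]+.5)/3.3-.5+55]
q=wcast(px,.06,st)[:,:2];print(px,q)
print([round(np.linalg.norm(q[i]-q[(i+1)%4]),4) for i in range(4)],q.mean(0))
for i,j in((0,3),(1,2)):d=q[j]-q[i];print(np.degrees(np.arctan2(d[1],d[0])))
print(totool(q.mean(0)-st["tcp_pos"][:2],-162.4))
print(totool(np.array([.558,.163])-st["tcp_pos"][:2],-162.4))
E
```

```text
[[395.375       70.71212121]
 [419.875       70.10606061]
 [413.875      221.01515152]
 [390.875      221.01515152]] [[0.4918661  0.12797546]
 [0.48098199 0.1512101 ]
 [0.62320009 0.19997373]
 [0.63071368 0.17554734]]
[np.float64(0.0257), np.float64(0.1503), np.float64(0.0256), np.float64(0.1468)] [0.55669047 0.16367666]
18.91245802583246
18.9257794584636
[ 5.18039384 12.1195556 ]
[ 5.0760303  12.01546101]
```

```bash
python3 - <<'E'
from h import *
print(cast("scene",(427,182),0),cast("side",(270,146),0))
E
```

```text
[[0.55912645 0.41360331 0.        ]] [[0.54923325 0.37837383 0.        ]]
```

Request:
servo_tool([
  [2,0.6,1.3,0,-1],
  [2,1,2.5,0,0],
  [2,1.2,2.8,0,0],
  [2,1.2,2.8,0,0],
  [2,0.8,2,0,0],
  [2,0.3,0.7,0,0],
  [2,0,0,0,0],
  [2,0,0,0,0],
])

```text
time_s: 8.72
tcp_pos: [0.5568, 0.1621, 0.1997]
eef_rot: [-180.0, 0.0, -161.4]
contact_force: [-0.3, 0.8, -6.2]
gripper_width: 0.0256
```

```bash
python3 - <<'E'
from h import *
import pickle
st=r.get_state(); print(st["time_s"],st["tcp_pos"],st["eef_rot"],totool(np.array([.557,.1635])-st["tcp_pos"][:2],st["eef_rot"][2]))
b=r.capture("wrist")
cv2.imwrite("pics/w4.png",b[:,:,::-1]); pickle.dump(st,open("w4.pkl","wb"))
E
```

```text
8.725 [0.55678478 0.16209316 0.19970998] [-1.79994542e+02  1.42449126e-02 -1.61385530e+02] [-0.0653023  0.1264546]
```

View pics/w4.png

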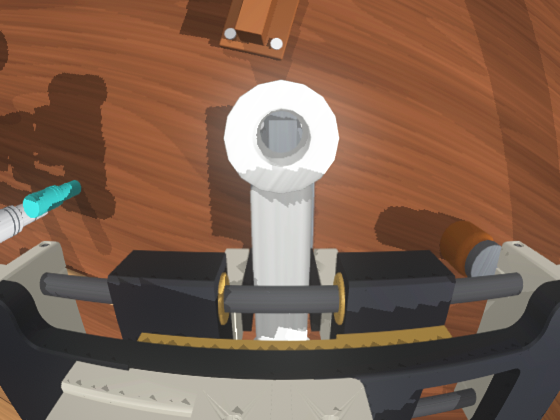

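```bash
python3 - <<'E'
import cv2
im=cv2.imread("pics/w4.png");cv2.imwrite("pics/w4c.png",cv2.resize(im[75:185,220:345],None,fx=5,fy=5,interpolation=2))
E
```

```text
(no output)
```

View pics/w4c.png

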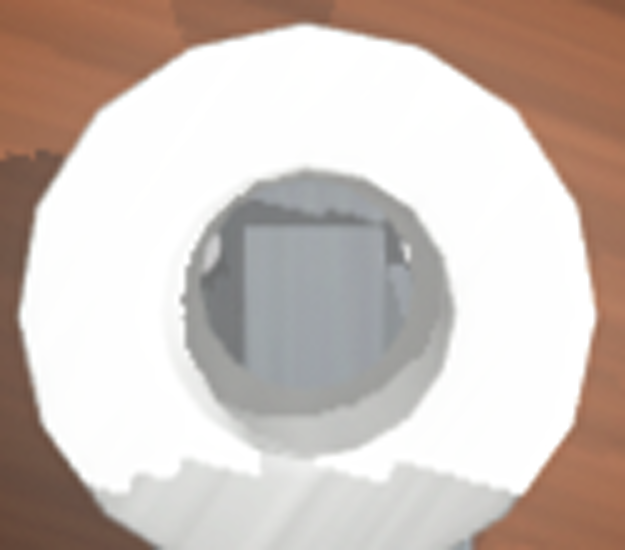

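```bash
python3 - <<'E'
from h import *
import pickle
st=pickle.load(open("w4.pkl","rb"))
f=lambda p:(np.array(p,float)+.5)/5-.5+(220,75)
for p,z in(((243,226),.06),((387,226),.06),((243,360),.06),((387,360),.06)):
    print(p,totool(wcast(f(p),z,st)[0,:2]-st["tcp_pos"][:2],st["eef_rot"][2]))
zb=st["tcp_pos"][2]-.0095+.046
print("boss",totool(wcast(f((308,305)),zb,st)[0,:2]-st["tcp_pos"][:2],st["eef_rot"][2]), "L/R",[totool(wcast(f((x,310)),zb,st)[0,:2]-st["tcp_pos"][:2],st["eef_rot"][2]) for x in (19,596)])
E
```

```text
(243, 226) [ 7.37428067 -1.13303273]
(387, 226) [7.37525558 1.47075625]
(243, 360) [ 4.91166084 -1.1471911 ]
(387, 360) [4.91218029 1.48535039]
boss [6.99890375 0.04934539] L/R [array([ 6.99145259, -2.11675335]), array([6.9895621 , 2.20746044])]
```

Request:
servo_tool([
  [2,-0.1,0.13,2,0],
  [2,0,0,3,0],
  [2,0,0,3,0],
  [2,0,0,2.5,0],
  [2,0,0,1.2,0],
  [2,0,0,0.5,0],
  [2,0,0,0,0],
  [2,0,0,0,0],
])

```text
time_s: 9.78
tcp_pos: [0.5577, 0.1645, 0.0786]
eef_rot: [180.0, 0.1, -161.3]
contact_force: [-0.4, -0.7, -7.1]
gripper_width: 0.0254
```

```bash
python3 - <<'E'
from h import *
st=r.get_state(); print(st["time_s"],st["tcp_pos"],st["eef_rot"],st["contact_force"],totool(np.array([.557,.1635])-st["tcp_pos"][:2],st["eef_rot"][2]))
E
```

```text
9.775 [0.55768649 0.16447403 0.07855774] [ 1.79983404e+02  9.57290185e-02 -1.61347635e+02] [-0.40479485 -0.65197555 -7.06256309] [ 0.09619519 -0.07033099]
```

Request:
servo_tool([
  [2,0,0,0.25,0],
  [2,0,0,0.2,0],
  [2,0,0,0.1,0],
  [2,0,0,0,0],
])

```text
time_s: 10.28
tcp_pos: [0.557, 0.1641, 0.072]
eef_rot: [-180.0, -0.0, -161.4]
contact_force: [-0.4, -0.8, -8.0]
gripper_width: 0.0257
```

Request:
servo_tool([
  [2,0,0,0.1,0],
  [2,0,0,0,0],
])

```text
time_s: 10.52
tcp_pos: [0.557, 0.1641, 0.071]
eef_rot: [-180.0, -0.0, -161.4]
contact_force: [0.0, -1.2, -7.5]
gripper_width: 0.0257
```

Request:
servo_tool([
  [2,0,0,0.1,0],
  [2,0,0,0,0],
])

```text
time_s: 10.78
tcp_pos: [0.557, 0.1641, 0.07]
eef_rot: [-180.0, -0.0, -161.4]
contact_force: [-0.3, -0.4, -7.5]
gripper_width: 0.0256
```

Request:
servo_tool([
  [2,0,0,0.05,0],
  [2,0,0,0,0],
])

```text
time_s: 11.02
tcp_pos: [0.5571, 0.1642, 0.0696]
eef_rot: [180.0, 0.0, -161.4]
contact_force: [-0.1, 0.1, -7.8]
gripper_width: 0.0257
```

Request:
servo_tool([
  [2,0,0,0.05,0],
  [2,0,0,0,0],
])

```text
time_s: 11.28
tcp_pos: [0.5571, 0.1642, 0.0695]
eef_rot: [-180.0, 0.0, -161.4]
contact_force: [-3.0, -0.7, -0.3]
gripper_width: 0.0257
```

Contact: the 7.5 N load has passed to the bar. I'll look before letting go.

```bash
python3 - <<'E'
from h import *
import pickle
st=r.get_state(); print(st["time_s"],st["tcp_pos"],st["eef_rot"],st["contact_force"],st["moment"])
b=r.capture("wrist");a=r.capture("side")
pickle.dump(st,open("w5.pkl","wb"));cv2.imwrite("pics/w5.png",b[:,:,::-1])
w=cv2.resize(b[75:185,220:345],None,fx=3.2,fy=3.2,interpolation=2);s=cv2.resize(a[120:230,220:345],None,fx=3.2,fy=3.2,interpolation=2)
cv2.imwrite("pics/c5.png",np.hstack([w,s])[:,:,::-1])
E
```

```text
11.275 [0.55713765 0.16415098 0.06952531] [-1.79999290e+02  2.09899861e-02 -1.61353122e+02] [-3.03378035 -0.66191637 -0.3267262 ] [-0.07128522  1.05070611  0.06223778]
```

View pics/c5.png

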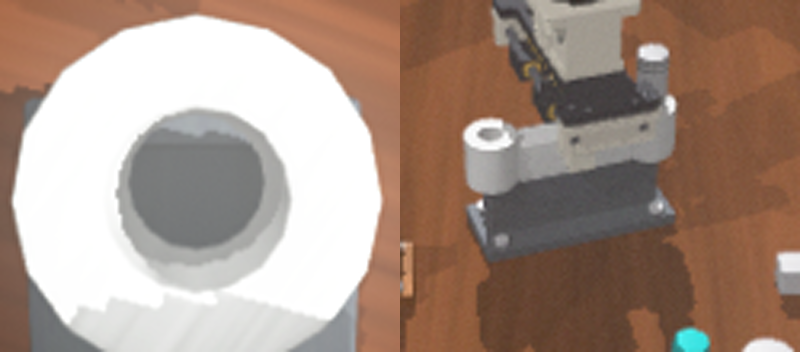

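The link sits over the bar, the bar's dark top is centred in the bore, and the pin is home. Letting go gently.

Request:
servo_tool([
  [2,0,0,0,0],
  [2,0,0,0,0],
  [2.6,0,0,0,0],
  [2.8,0,0,0,0],
  [3.2,0,0,0,0],
  [4,0,0,0,0],
  [6,0,0,0,0],
  [6,0,0,0,0],
], squeeze=8)

```text
time_s: 12.38
tcp_pos: [0.5571, 0.1641, 0.069]
eef_rot: [-180.0, 0.0, -161.4]
contact_force: [-0.9, -0.2, -0.7]
gripper_width: 0.0546
```

Request:
servo_tool([
  [6,0,0,0,0],
  [6,0,0,-1,0],
  [6,0,0,-3,0],
  [6,0,0,-5,0],
  [6,0,0,-5,0],
  [7,0,0,-2,0],
  [7,0,0,0,0],
  [7,0,0,0,0],
])

```text
time_s: 13.38
tcp_pos: [0.5566, 0.164, 0.2287]
eef_rot: [180.0, -0.0, -161.4]
contact_force: [-0.3, -0.4, 0.3]
gripper_width: 0.0697
```

```bash
python3 - <<'E'
from h import *
import pickle
st=r.get_state(); print(st["time_s"],st["tcp_pos"],st["eef_rot"],st["contact_force"],st["moment"],st["gripper_width"])
b=r.capture("wrist");a=r.capture("side")
pickle.dump(st,open("w6.pkl","wb"));cv2.imwrite("pics/w6.png",b[:,:,::-1]);cv2.imwrite("pics/s6.png",a[:,:,::-1])
s=cv2.resize(a[110:240,210:350],None,fx=3,fy=3.23,interpolation=2)
cv2.imwrite("pics/c6.png",s[:,:,::-1])
E
```

```text
13.375 [0.55657654 0.16396904 0.22868593] [ 1.79990114e+02 -3.84104530e-02 -1.61367786e+02] [-0.30584216 -0.394499    0.34382976] [-0.00511194 -0.00086417 -0.03701052] 0.0697282050204712
```

View pics/w6.png

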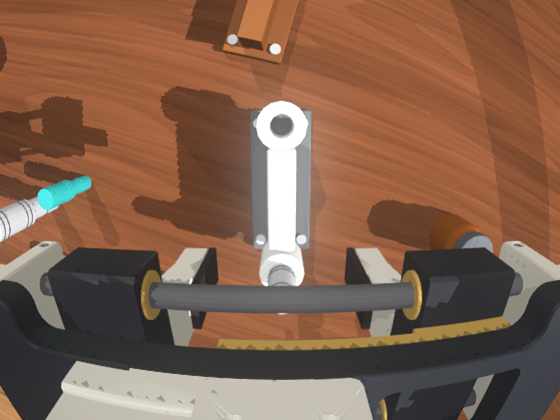

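View pics/c6.png

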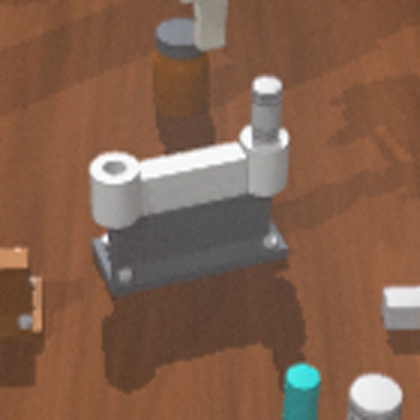

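The link lies on the bar with the pin at its outer end and has been released. I'll move outward so that the wrist camera sees the handle unobstructed.

Request:
servo_tool([
  [7,-2.5,0,-0.5,0],
  [7,-4,0,-0.5,0],
  [7,-4,0,0,0],
  [7,-1.5,0,0,0],
  [7,0,0,0,0],
  [7,0,0,0,0],
])

```text
time_s: 14.22
tcp_pos: [0.67, 0.2022, 0.2387]
eef_rot: [-180.0, -0.1, -161.4]
contact_force: [0.2, -0.5, 0.7]
gripper_width: 0.0701
```

```bash
python3 - <<'E'
from h import *
import pickle
st=r.get_state(); print(st["time_s"],st["tcp_pos"],st["eef_rot"])
b=r.capture("wrist")
pickle.dump(st,open("w7.pkl","wb"));cv2.imwrite("pics/w7.png",b[:,:,::-1])
s=cv2.resize(b[30:260,215:345],None,fx=4,fy=2.6,interpolation=2)
cv2.imwrite("pics/c7.png",s[:,:,::-1])
E
```

```text
14.225 [0.66997364 0.20219268 0.23868999] [-1.79995637e+02 -5.74862015e-02 -1.61360392e+02]
```

View pics/c7.png

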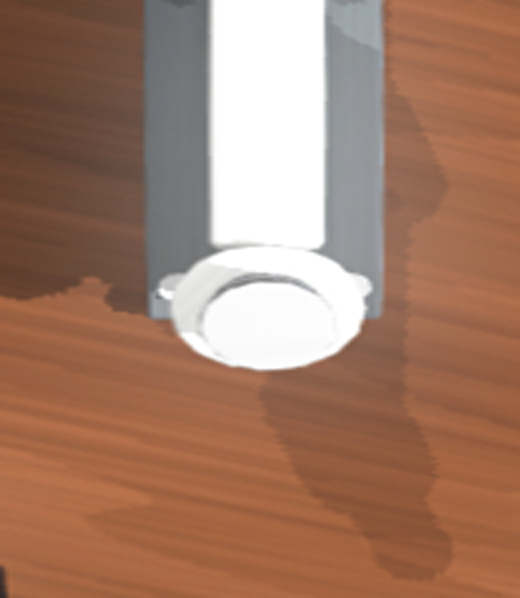

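```bash
python3 - <<'E'
from h import *
import pickle
st=pickle.load(open("w7.pkl","rb"))
f=lambda p:np.c_[(p[0]+.5)/4-.5+215,(p[1]+.5)/2.6-.5+30]
T=lambda p,z:totool(wcast(f(p),z,st)[0,:2]-st["tcp_pos"][:2],st["eef_rot"][2]).round(2)
print("handle",T((268,324),.156),wcast(f((268,324)),.156,st)); print("hand L R",T((202,322),.156),T((333,322),.156))
print("plate",T((147,200),.012),T((381,200),.012),T((150,310),.012),T((381,310),.012)); print("shank",T((211,200),.098),T((326,200),.098),T((212,100),.098),T((326,100),.098))
print("boss",T((173,305),.106),T((365,305),.106))
a=np.radians(18.6);print("pred pin",np.array([.557,.1641])+.07*np.array([np.cos(a),np.sin(a)]), totool(np.array([.557,.1641])+.07*np.array([np.cos(a),np.sin(a)])-st["tcp_pos"][:2],st["eef_rot"][2]))
b=wcast((282,124),.106,pickle.load(open("w6.pkl","rb")))[0];print("bore bare",b, "dist",np.linalg.norm(b[:2]-wcast(f((268,324)),.156,st)[0,:2]))
E
```

```text
handle [4.88 0.08] [[0.6234588  0.18729456 0.156     ]]
hand L R [ 4.95 -1.15] [4.94 1.28]
plate [ 8.88 -3.44] [8.88 3.38] [ 3.85 -3.41] [3.85 3.43]
shank [ 8.6  -1.21] [8.6  1.39] [12.17 -1.18] [12.17  1.39]
boss [ 4.97 -2.04] [4.96 2.25]
pred pin [0.62334379 0.18642715] [ 4.92228926e+00 -3.50162802e-03]
bore bare [0.48950855 0.14256158 0.106     ] dist 0.14122219888735446
```

Measured in the tool frame, the handle is at (4.9, 0.07) cm, which agrees with the prediction from the placed pose. The link sits about 1 mm from the plate's midline with its yaw matched. Moving over the pin.

Request:
servo_tool([
  [7,1.5,0.07,0,0],
  [7,2.4,0,0,0],
  [7,1,0,0,0],
  [7,0,0,0,0],
  [7,0,0,0,0],
])

```text
time_s: 14.9
tcp_pos: [0.6244, 0.1877, 0.2394]
eef_rot: [180.0, 0.0, -161.4]
contact_force: [-0.6, 0.1, 1.0]
gripper_width: 0.0698
```

Request:
servo_tool([
  [7,0,0,2,0],
  [7,0,0,3,0],
  [7,0,0,2.5,0],
  [7,0,0,1,0],
  [7,0,0,0,0],
  [7,0,0,0,0],
])

```text
time_s: 15.65
tcp_pos: [0.6249, 0.1878, 0.1552]
eef_rot: [180.0, 0.1, -161.3]
contact_force: [-0.8, 1.3, 0.3]
gripper_width: 0.0702
```

```bash
python3 - <<'E'
from h import *
import pickle
st=r.get_state(); print(st["time_s"],st["tcp_pos"],st["eef_rot"],st["contact_force"],st["tcp_pos"][:2]-[.6234,.1868])
b=r.capture("wrist")
pickle.dump(st,open("w8.pkl","wb"));cv2.imwrite("pics/w8.png",b[:,:,::-1])
E
```

```text
15.65 [0.62487241 0.18780409 0.15515719] [ 1.79999375e+02  8.92366263e-02 -1.61346048e+02] [-0.77136391  1.25873218  0.26968149] [0.00147241 0.00100409]
```

View pics/w8.png

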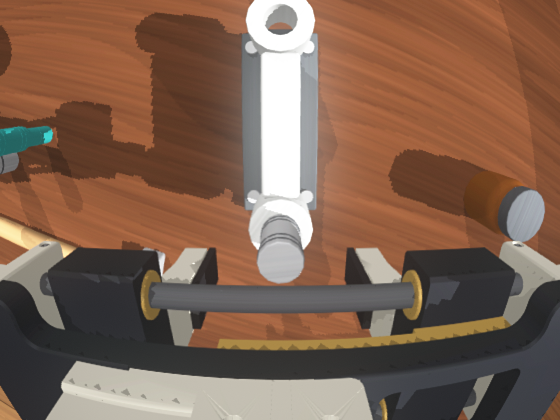

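Clear view: handle top at (280,261), bare boss at (281,19), shank between x 261 and 301, plate between 242 and 318. All share one centre line.

```bash
python3 - <<'E'
from h import *
import pickle
st=pickle.load(open("w8.pkl","rb"))
T=lambda p,z:totool(wcast(p,z,st)[0,:2]-st["tcp_pos"][:2],st["eef_rot"][2]).round(2)
print(T((280,261),.156),T((257.5,261),.156),T((303.5,261),.156));print("plate",T((242,120),.012),T((318,120),.012));print("shank",T((260.5,120),.098),T((301,120),.098));print("bore",T((281,19),.106))
im=cv2.imread("pics/w8.png");cv2.imwrite("pics/c8.png",cv2.resize(im[190:290,235:325],None,fx=6,fy=6,interpolation=2))
E
```

```text
[ 0.22 -0.02] [ 0.21 -1.22] [0.21 1.24]
plate [ 7.37 -3.56] [7.36 3.42]
shank [ 7.46 -1.31] [7.46 1.34]
bore [14.08  0.04]
```

View pics/c8.png

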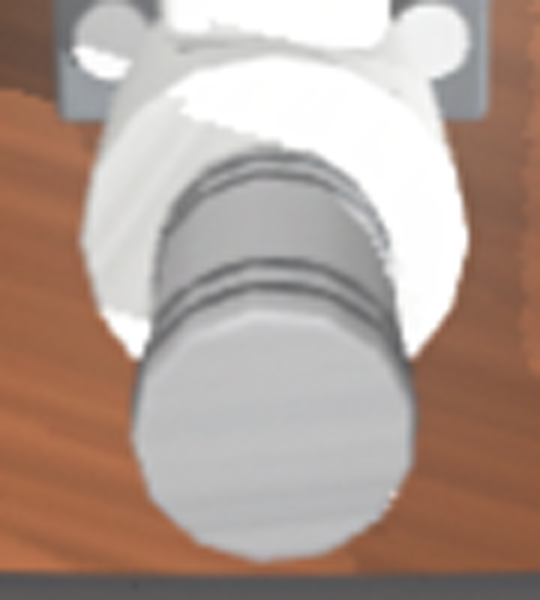

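Request:
servo_tool([
  [7,0.2,0,0.5,0],
  [7,0,0,1.2,0],
  [7,0,0,1.2,0],
  [7,0,0,0.8,0],
  [7,0,0,0.2,0],
  [7,0,0,0,0],
  [7,0,0,0,0],
])

```text
time_s: 16.58
tcp_pos: [0.6225, 0.187, 0.1154]
eef_rot: [180.0, 0.0, -161.4]
contact_force: [-0.6, 0.1, -0.2]
gripper_width: 0.0698
```

Request:
servo_tool([
  [5,0,0,0,0],
  [4,0,0,0,0],
  [3.4,0,0,0,0],
  [3,0,0,0,0],
  [3,0,0,0,0],
  [3,0,0,0,0],
  [3,0,0,0,0],
], squeeze=3)

```text
time_s: 17.45
tcp_pos: [0.6222, 0.1869, 0.115]
eef_rot: [180.0, -0.0, -161.4]
contact_force: [-1.4, -0.9, -0.1]
gripper_width: 0.0298
```

Request:
servo_tool([
  [2.8,0,0,0,0],
  [2.6,0,0,0,0],
  [2.4,0,0,0,0],
  [2.2,0,0,0,0],
  [2.2,0,0,0,0],
  [2.2,0,0,0,0],
], squeeze=3)

```text
time_s: 18.2
tcp_pos: [0.6222, 0.1868, 0.1151]
eef_rot: [-180.0, 0.0, -161.4]
contact_force: [-1.1, 0.3, 0.3]
gripper_width: 0.0261
```

```bash
python3 - <<'E'
from h import *
import pickle
st=r.get_state(); print(st["time_s"],st["tcp_pos"],st["eef_rot"],st["contact_force"],st["moment"],st["gripper_width"])
b=r.capture("wrist");a=r.capture("side")
pickle.dump(st,open("w9.pkl","wb"));cv2.imwrite("pics/w9.png",b[:,:,::-1])
cv2.imwrite("pics/c9.png",cv2.resize(a[100:240,210:370],None,fx=4,fy=4,interpolation=2)[:,:,::-1])
E
```

```text
18.2 [0.62223128 0.18679814 0.11508139] [-1.79995567e+02  1.15507887e-04 -1.61359430e+02] [-1.12279396  0.28284546  0.3354998 ] [-0.2858541  -0.10543362  0.01674708] 0.026070946919959533
```

View pics/w9.png

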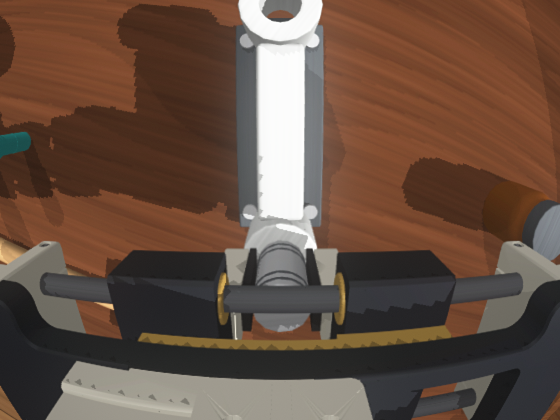

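View pics/c9.png

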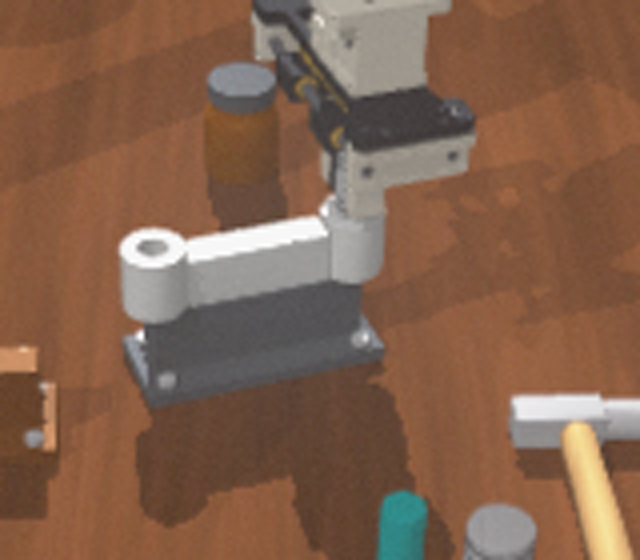

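Both pads hold the 26 mm handle (opening 26.1 mm) and the link is undisturbed. Firming the grip, then drawing up slowly.

Request:
servo_tool([
  [2,0,0,0,0],
  [2,0,0,0,0],
  [2,0,0,0,0],
  [2,0,0,0,0],
], squeeze=12)

```text
time_s: 18.8
tcp_pos: [0.6222, 0.1868, 0.1151]
eef_rot: [-180.0, 0.0, -161.4]
contact_force: [0.4, -1.7, 0.4]
gripper_width: 0.0257
```

Request:
servo_tool([
  [2,0,0,0,0],
  [2,0,0,0,0],
  [2,0,0,-0.1,0],
  [2,0,0,-0.1,0],
  [2,0,0,0,0],
  [2,0,0,0,0],
], squeeze=25)

```text
time_s: 19.55
tcp_pos: [0.6221, 0.1869, 0.1169]
eef_rot: [180.0, -0.0, -161.4]
contact_force: [-0.4, -0.4, -2.6]
gripper_width: 0.0255
```

Load is 2.6 N, about the pin's own weight, so it is sliding freely. Continuing up.

Request:
servo_tool([
  [2,0,0,-0.1,0],
  [2,0,0,-0.1,0],
  [2,0,0,-0.1,0],
  [2,0,0,-0.1,0],
  [2,0,0,-0.1,0],
  [2,0,0,-0.1,0],
  [2,0,0,0,0],
  [2,0,0,0,0],
])

```text
time_s: 20.55
tcp_pos: [0.6222, 0.1868, 0.123]
eef_rot: [180.0, -0.0, -161.4]
contact_force: [0.2, 0.1, -1.9]
gripper_width: 0.0256
```

Request:
servo_tool([
  [2,0,0,-0.1,0],
  [2,0,0,-0.1,0],
  [2,0,0,-0.1,0],
  [2,0,0,-0.1,0],
  [2,0,0,-0.1,0],
  [2,0,0,-0.1,0],
  [2,0,0,0,0],
  [2,0,0,0,0],
])

```text
time_s: 21.55
tcp_pos: [0.6222, 0.1869, 0.129]
eef_rot: [180.0, -0.0, -161.4]
contact_force: [-0.2, 0.5, -1.8]
gripper_width: 0.0258
```

```bash
python3 - <<'E'
from h import *
st=r.get_state(); print(st["time_s"],st["tcp_pos"],st["eef_rot"],st["contact_force"],st["moment"],st["gripper_width"])
b=r.capture("wrist");a=r.capture("side")
cv2.imwrite("pics/w10.png",b[:,:,::-1])
cv2.imwrite("pics/c10.png",cv2.resize(a[100:240,210:370],None,fx=4,fy=4,interpolation=2)[:,:,::-1])
E
```

```text
21.55 [0.62220209 0.186864   0.12903567] [ 1.79999076e+02 -1.36977613e-03 -1.61357938e+02] [-0.16488117  0.50344171 -1.7952167 ] [ 0.02842343 -0.01969125 -0.00841939] 0.02582350373690134
```

View pics/c10.png

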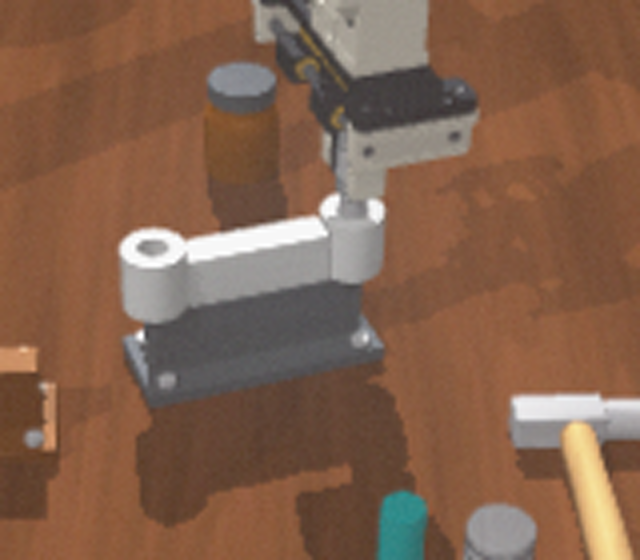

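View pics/w10.png

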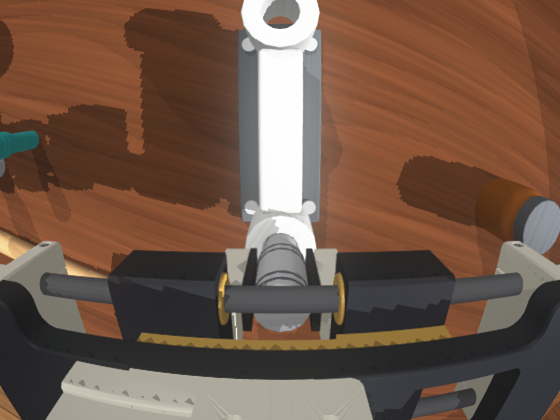

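The link hasn't moved: bare boss is still at crop (153,270). The pin is out 13.9 mm with its place in the grip unchanged, and the load is 1.8 N. 8 mm remain.

Request:
servo_tool([
  [2,0,0,-0.1,0],
  [2,0,0,-0.1,0],
  [2,0,0,-0.1,0],
  [2,0,0,-0.1,0],
  [2,0,0,-0.1,0],
  [2,0,0,-0.1,0],
  [2,0,0,-0.1,0],
  [2,0,0,-0.1,0],
])

```text
time_s: 22.65
tcp_pos: [0.6222, 0.1868, 0.1371]
eef_rot: [-180.0, -0.0, -161.4]
contact_force: [0.2, 0.9, -2.4]
gripper_width: 0.0254
```

Request:
servo_tool([
  [2,0,0,0,0],
  [2,0,0,0,0],
  [2,0,0,0,0],
  [2,0,0,0,0],
])

```text
time_s: 23.15
tcp_pos: [0.6222, 0.1869, 0.137]
eef_rot: [-180.0, -0.0, -161.4]
contact_force: [0.1, 0.4, -1.4]
gripper_width: 0.0251
```

```bash
python3 - <<'E'
from h import *
st=r.get_state(); print(st["time_s"],st["tcp_pos"],st["eef_rot"],st["contact_force"],st["moment"],st["gripper_width"])
b=r.capture("wrist");a=r.capture("side");c=r.capture("scene")
cv2.imwrite("pics/w11.png",b[:,:,::-1])
cv2.imwrite("pics/c11.png",cv2.resize(a[130:205,230:320],None,fx=8,fy=8,interpolation=2)[:,:,::-1])
cv2.imwrite("pics/d11.png",cv2.resize(b[180:345,210:350],None,fx=4,fy=3.6,interpolation=2)[:,:,::-1])
E
```

```text
23.15 [0.62220677 0.18686971 0.13703774] [-1.79999972e+02 -1.99830189e-03 -1.61357208e+02] [ 0.05187296  0.35371467 -1.42475711] [0.01493033 0.01181096 0.03851209] 0.025141861359744035
```

View pics/c11.png

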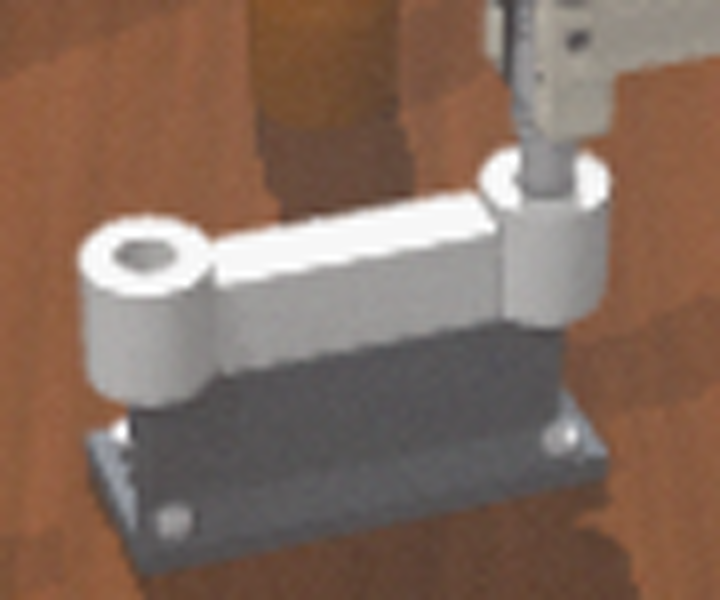

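View pics/d11.png

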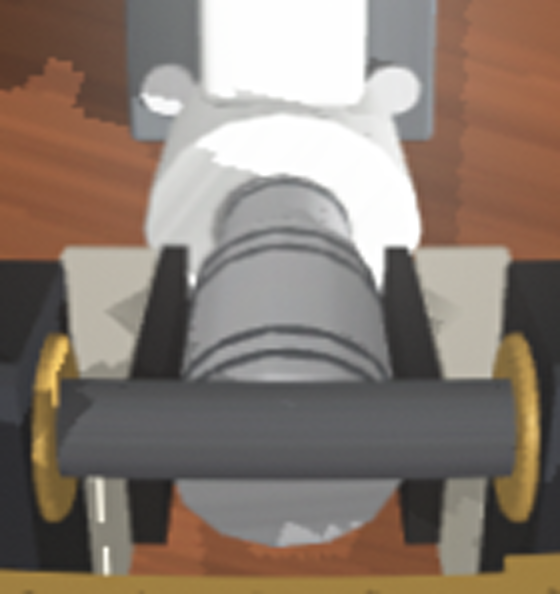

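The pin has risen 21.9 mm, and the dark line round the rod's middle has just come up at the bore's mouth, at crop (285,180). The link lies level on the bar and the load is about the pin's weight. Handing in.

```bash
python3 -c "
from plant import r
print(r.close_job())"
```

```text
the job is handed in; nothing more can be done
None
```

I set the link down on the dark steel rest with its pin fully home and let go. I then gripped the pin by its handle, drew it straight up and handed the job in at about 23.3 s, still holding it.

- **Half out:** the tool rose 21.9 mm from where it gripped the pin, against the 22 mm asked. The rod's dark middle line showed at the bore's mouth in the last wrist picture.
- **Pull:** the load while drawing stayed between 1.4 and 2.6 N, about the pin's own weight, so I saw no sign of jamming. The tool stayed vertical to within 0.1°, and the grip held at about 25–26 mm.
- **Link:** it stayed level on the bar, with no visible shift between the side views before and during the draw.
- **Small disagreement:** the views put the link 0 to 1 mm off the bar's centre line. The bar's yaw read 17.4° to 18.9° depending on the view; I used about 18.6°, and the view down through the bare bore agreed with that.
- **Bystanders:** I did not touch the hammer, jar, bowl, or the other pins and rest.

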